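# Cap the specimen carrier and hold it square in the stage corner

## Robot

A 7-joint arm with a two-finger parallel gripper is mounted at the origin on the work surface. World frame = base frame: x ahead of the robot, y to its left, z up, the work surface at z = 0. Lengths are in m, angles in rad, forces in N, time in s.
With the tool pointing down it reaches from about 0.4 to 0.85 m from the base axis. Payload 6.9 kg.
Tool frame: the origin (TCP) lies midway between the tips of the shut fingers; the grasp point (between the pads) lies behind it (ctrl.pinch_z is the z of the grasp point in the tool frame, in m); z points along the fingers, y is the direction in which the jaws open and shut (so a half turn about z gives the same grasp; the last joint's range is limited). The gripper opens to 85 mm and grips with 20 to 120 N. Pads are 22 mm wide; open, the fingers measure 114 mm over their backs; the gripper's body (76 mm by 85 mm) begins 54 mm behind the grasp point. The pads swing forward as they close: fully open they stand 13 mm farther back than shut.
Start: joints at [1.405, 0.507, -0.238, 1.5, 0.126, 1.149, -0.155], TCP at [0.167, -0.602, 0.231] pointing down, gripper open.
Joint ranges: [-3.08, 3.08], [-0.24, 2.05], [-1.43, 1.35], [0, 2.5], [-1.52, 4.66], [0.17, 1.96], [-2.89, 2.89]. Speed limits (rad/s): [2.39, 2.39, 3.14, 3.14, 3.14, 3.14, 3.14].

## Interface

Orientations are given as a unit quaternion [w, x, y, z].
In Python, from station import ctrl, get_state, vision, ticket, models gives the robot as it stands. Calls block until the motion is done:
- ctrl.movep(position, orientation): joint-space move of the TCP to a pose.
- ctrl.movel(position, frame=None, max_speed=0.15): straight line of the TCP; frame=None keeps the orientation; max_speed is the mean speed in m/s.
- ctrl.set_joints(angles): joint-space move.
- ctrl.ungrasp() and ctrl.close_gripper(force=None): open the fingers fully, or close them until they stop; force is the grip in N (None keeps the last).
- ctrl.pause(seconds).
- ctrl.ik(position, orientation): joint angles nearest the present ones, or None.
- get_state(): the state.
- vision.grab_frame(name): name is "scene" or "top"; returns (picture, depth): 400x640x3 uint8, blue, green, red; 400x640 float32, m along the optical axis (not along the pixel's ray), 0 where there is no reading.
- vision.camera_info(name): a dict with "mtx" (3x3 intrinsics, pixels), "R" (3x3) and "t" (3): a world point X has camera coordinates R X + t. Camera axes: x right, y down, z forward; pixel columns grow to the right and rows downward; lengths in m; the calibration is good to about 2 mm. A picture is of the moment at which its call begins. camera_info takes no time and is no camera call.
A pose or a line that the arm cannot do raises ctrl.Unreachable and nothing moves.
- ticket.close_job(): hands the job in, once; it reports no verdict.
Trained networks look in the newest picture that a camera, given by its name, has taken for a name from the list of things; names that differ only in an ending like _2 or _b are one class to them, and where a whole thing is asked for, a point or a joint stands for the part that bears it (a point fixed in the world has none). Each returns a list of dicts, best first, with "p" (0 to 1); they miss things now and then, are a little off and sometimes report something else, mostly with a low value. They report only what shows in the picture. A call takes as long as a camera call. They do not tell look-alikes from the thing itself.
- models.recognise(camera, target): "point" ([column, row] in pixels, amid what is visible of it).
- models.masks_of(camera, target): "mask" (400x640 bool, what is visible of it) and "point" ([column, row] in pixels, amid what is visible of it).
The state is a dict: "time": time; "qpos": joint angles; "qd": joint speeds; "tau": joint torques, N m; "tcp_pos": TCP position; "eef_rot": TCP orientation; "contact_force": force on the tool from outside, world axes, zero at the start; "wrist_torque": the same for the moment, N m; "width": finger opening in m.
Only numpy, scipy, OpenCV 4.12 (cv2) and the standard library are available. Lean on these libraries where they do the work, as an engineer would, in place of code of your own. Each camera call takes 0.05 s, during which the arm holds its last target. There are 200 camera calls.

## Task

Put the clean blue dust cap (the one lying rim down; the used one lies rim up) rim down into the round well of the white specimen carrier, fully seated, and let go of it. Then push the carrier by its post, without turning it end for end, into the corner of the black stage until its edges lie flat against both steel stop rails. Finish while still holding the post with the carrier pressed against both rails, and leave the used cap, the bottle and the slide box undisturbed.

Things in the scene. Friction and masses are not known exactly. Their poses are not given: they have to be found in the camera images.
- cap_mid (a point): Clean blue plastic dust cap, a round cup 39 mm in diameter and 26 mm high, lying rim down (closed face up) on the bench; loose, 30 g. This point is on its axis half-way up, 13 mm above the rim; z points out of the closed face.
- cap: The clean dust cap itself; origin at the centre of its rim, z towards the closed face.
- used_cap_mid (a point): Used dust cap of the same size and colour, lying rim up (hollow side up) on the bench; leave it alone. This point is at its centre, half-way up.
- carrier: White slippery plastic specimen carrier, a loose plate 150 mm (x) by 110 mm (y) by 12 mm thick, 0.3 kg, lying on the stage. Origin at the centre of its underside, z up. A round grip post (20 mm diameter, 40 mm high, black with a red top) stands on it at x = +42 mm, y = 0; a round well is sunk in it at x = -38 mm, y = 0. Its +x edge goes against stop_far and its +y edge against stop_left; it starts up to 0.26 rad out of square.
- post_mid (a point): Middle of the carrier's round grip post, on its axis, 20 mm above the carrier's top face (32 mm above its underside); axes parallel to the carrier's. When the carrier is home this point is at x = 93 mm, y = 61 mm in the stage frame.
- well (a point): Centre of the mouth of the carrier's round well, level with the carrier's top face; the well is 45 mm in diameter and 6 mm deep, with a flat grey floor. Axes parallel to the carrier's. A seated cap stands 20 mm proud of the carrier.
- stage: Black registration stage fixed to the bench, 280 mm (x) by 260 mm (y) by 12 mm thick; origin at the centre of its underside, z up. Steel stop rails along its +x and +y edges make an inside corner; their inner faces are at x = +126 mm and y = +116 mm of the stage frame.
- stop_far: Steel stop rail along the stage's +x edge (the side far from the robot), 12 mm wide, 18 mm high, 254 mm long, fixed; origin at the centre of its underside, on the stage's top face.
- stop_left: Steel stop rail along the stage's +y edge (the robot's left), 12 mm wide, 18 mm high, 264 mm long, fixed; origin at the centre of its underside, on the stage's top face.
- reagent: Amber reagent bottle, 60 mm diameter, 110 mm high, upright; bystander. Origin at the centre of its underside.
- slide_box: Green slide box, 90 x 35 x 30 mm; bystander. Origin at the centre of its underside.
Things that resemble listed ones, but are neither listed nor needed, are in the scene too. What is shaped like the cap but red or turquoise is not meant.

How it is judged:
On the way, in this order (a step that is already met when the one before it is completed fails the run):
1. the clean cap is seated rim down in the carrier's well and let go (horizontal distance between cap_mid and well below 0.005 m and z of cap_mid in the frame of well between 0.0045 and 0.0095 m and angle between cap_mid's own z axis and vertical below 0.08 rad and contact force between the fingers and cap below 0.05 N), for 0.2 s.
2. the carrier lies square in the corner, pressed on both stop rails (x of post_mid in the frame of stage above 0.0905 m and y of post_mid in the frame of stage above 0.0585 m and angle between the x axis of post_mid and the x axis of stage, either way round below 0.025 rad and angle between post_mid's own z axis and vertical below 0.03 rad and contact force between carrier and stop_far above 0.5 N and contact force between carrier and stop_left above 0.5 N), for 0.2 s.
At the end, for the whole second after the job is handed in: Fingers hold the carrier (>1 N); it is flat, still, within 2.5 mm of home and 0.025 rad of square, pressing each rail with over 0.5 N; the clean cap, not touched, sits rim down in the well within 5 mm of its centre, 2.5 mm of its floor and 0.08 rad of upright (all of step 1 and all of step 2 and contact force between the fingers and carrier above 1 N and linear speed of carrier below 0.01 m/s); the arm keeps its last pose, push and grip.
It fails at once if used cap disturbed (distance of used_cap_mid from where it was at the start of the episode above 0.02 m).
It fails at once if reagent bottle disturbed (distance of reagent from where it was at the start of the episode above 0.02 m).
It fails at once if slide box disturbed (distance of slide_box from where it was at the start of the episode above 0.02 m).
It fails at once if reagent bottle tipped (angle between reagent's own z axis and vertical above 0.3 rad).
It also fails if it takes over 58 s, if anything falls off the work surface, if the arm or the gripper's body presses on something with over 40 N, if the wrist force passes 120 N, or if a joint passes its speed limit or range.

## Working session

There is one attempt and no reset: what is moved stays moved. The work goes in short steps, each a Python script; the robot and the scene stay as the last script left them, time stands still between calls to the robot, and variables do not carry over. Pictures are saved under pics/ and viewed, about 8 in all and at most 12, crops included, and the job is handed in when it is done.

```bash
mkdir -p pics; ls
cat > h.py <<'E'
import numpy as np, cv2
from station import ctrl, get_state, vision, ticket, models
def deproj(cam,uv,d):
    i=vision.camera_info(cam); K,R,t=map(np.array,(i["mtx"],i["R"],i["t"]))
    uv=np.atleast_2d(uv).astype(float); d=np.atleast_1d(d)
    c=np.c_[(uv[:,0]-K[0,2])/K[0,0],(uv[:,1]-K[1,2])/K[1,1],np.ones(len(uv))]*d[:,None]
    return (c-t)@R
def proj(cam,X):
    i=vision.camera_info(cam); K,R,t=map(np.array,(i["mtx"],i["R"],i["t"]))
    c=np.atleast_2d(X)@R.T+t; p=c@K.T
    return p[:,:2]/p[:,2:]
def cloud(cam,depth,mask=None):
    m=depth>0
    if mask is not None: m&=mask
    v,u=np.nonzero(m); return deproj(cam,np.c_[u,v],depth[v,u])
E
python3 - <<'E'
from h import *
for c in("scene","top"):
    p,d=vision.grab_frame(c); cv2.imwrite(f"pics/{c}0.png",p); np.save(f"{c}0.npy",d)
    i=vision.camera_info(c); print(c,-np.array(i["R"]).T@np.array(i["t"]),np.array(i["R"])[2],i["mtx"][0][0])
    for n in("cap","used_cap_mid","carrier","post_mid","well","stage","reagent","slide_box","stop_far","stop_left"):
        for r in models.recognise(c,n)[:5]:
            u,v=map(int,r["point"]); print(n,u,v,round(r["p"],2),deproj(c,[u,v],d[v,u]).round(3)[0])
s=get_state(); print(s["time"],s["eef_rot"],ctrl.pinch_z)
E
```

```text
pics
scene [ 1.11888313 -0.28525017  0.66516448] [-0.68637654  0.22142273 -0.69271872] 382.9188259436104
cap 213 251 0.9 [ 0.576 -0.337  0.026]
cap 262 246 0.88 [ 0.596 -0.237  0.024]
cap 264 273 0.8 [ 0.666 -0.249  0.027]
cap 262 216 0.73 [ 0.513 -0.217  0.026]
used_cap_mid 446 228 0.7 [0.687 0.152 0.031]
used_cap_mid 279 190 0.65 [ 0.421 -0.154  0.006]
carrier 385 191 0.81 [0.531 0.084 0.025]
carrier 261 244 0.58 [ 0.594 -0.238  0.028]
post_mid 387 187 0.9 [0.52  0.095 0.025]
well 387 195 0.56 [0.544 0.083 0.023]
stage 424 206 0.77 [0.597 0.155 0.012]
reagent 161 250 0.59 [ 0.585 -0.428  0.079]
slide_box 165 205 0.79 [ 0.406 -0.425  0.03 ]
stop_far 449 226 0.74 [0.685 0.161 0.032]
stop_left 455 180 0.92 [0.556 0.262 0.029]
stop_left 283 192 0.54 [ 0.446 -0.15   0.02 ]
stop_left 385 191 0.43 [0.531 0.084 0.025]
top [ 0.25716489 -0.07786385  1.35345745] [ 0.19912021 -0.01310075 -0.9798875 ] 489.63697852273464
cap 377 174 0.57 [ 0.588 -0.234  0.027]
cap 372 202 0.5 [ 0.509 -0.212  0.031]
cap 414 178 0.48 [ 0.571 -0.336  0.023]
used_cap_mid 353 239 0.58 [ 0.412 -0.153  0.024]
carrier 260 203 0.68 [0.53  0.097 0.02 ]
post_mid 263 205 0.94 [0.523 0.088 0.023]
well 264 204 0.95 [0.525 0.085 0.026]
well 377 174 0.59 [ 0.588 -0.234  0.027]
stage 232 189 0.58 [0.577 0.175 0.011]
reagent 448 175 0.78 [ 0.558 -0.416  0.084]
slide_box 455 244 0.8 [ 0.378 -0.425  0.034]
stop_far 233 153 0.7 [0.68  0.167 0.02 ]
stop_left 200 212 0.81 [0.515 0.261 0.029]
1.1 [-3.83074916e-05  9.90845328e-01  1.35001977e-01  8.05186838e-06] -0.0187
```

Run:
```python
import cv2
a=cv2.imread("pics/scene0.png"); b=cv2.imread("pics/top0.png")
cv2.imwrite("pics/v1.png",cv2.resize(a[150:350,120:520],None,fx=2,fy=2,interpolation=3))
cv2.imwrite("pics/v2.png",cv2.resize(b[120:290,150:490],(800,400),interpolation=3))
```

```text
(no output)
```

View pics/v1.png

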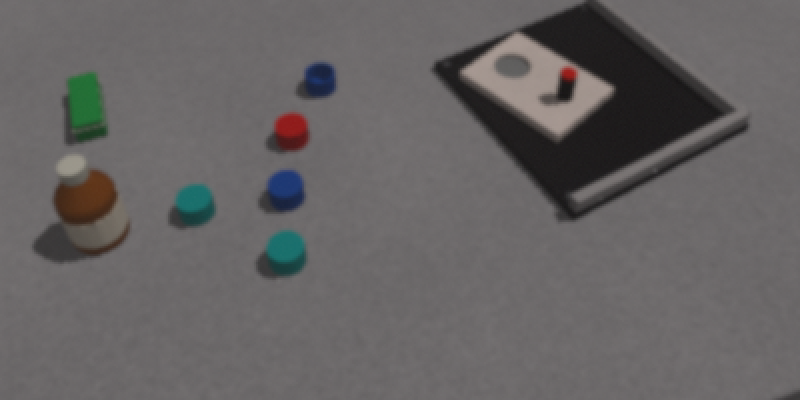

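View pics/v2.png

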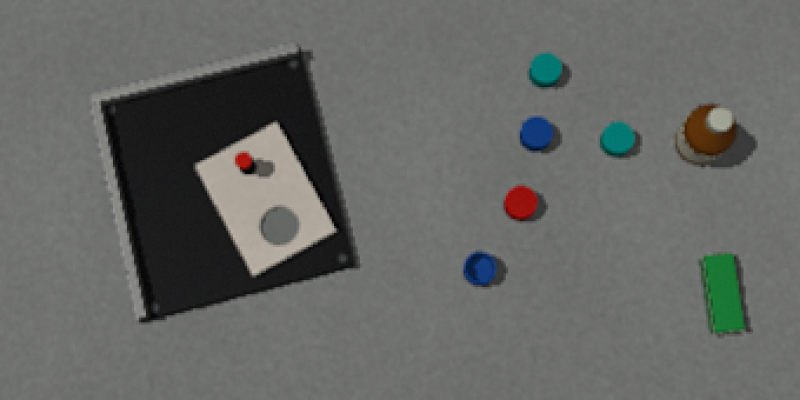

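The used cap, at scene (280,190) and top (354,234), is hollow side up. The clean one, at scene (262,246) and top (378,177), shows a closed face. The other cap shapes are red or turquoise. I'll measure next and confirm the choice in an enlarged crop.

```bash
cat >> h.py <<'E'
def plane(cam,uv,z):
    a=deproj(cam,uv,np.ones(len(np.atleast_2d(uv)))); i=vision.camera_info(cam)
    c=-np.array(i["R"]).T@np.array(i["t"]); r=a-c
    return (c+r*((z-c[2])/r[:,2])[:,None])[:,:2]
def big(m,near):
    n,l,s,c=cv2.connectedComponentsWithStats(m.astype(np.uint8))
    k=min((k for k in range(1,n) if s[k,4]>25),key=lambda k:np.hypot(*(c[k]-near)))
    return (l==k).astype(np.uint8)
def outline(m):
    return max(cv2.findContours(m,cv2.RETR_EXTERNAL,cv2.CHAIN_APPROX_NONE)[0],key=len)[:,0].astype(float)
def rect(P):
    (c,s,a)=cv2.minAreaRect((P*1000).astype(np.float32)); return np.array(c)/1000,np.array(s),a
def carrier(cam,p,near):
    h=cv2.cvtColor(p,cv2.COLOR_BGR2HSV)
    m=big((p.min(2)>130)&(h[...,1]<60),near); return rect(plane(cam,outline(m),.024)),m
E
python3 - <<'E'
from h import *
for c,cp,ca,st in(("scene",(262,246),(385,195),(430,215)),("top",(378,177),(265,210),(232,189))):
    p=cv2.imread(f"pics/{c}0.png"); d=np.load(f"{c}0.npy"); h=cv2.cvtColor(p,cv2.COLOR_BGR2HSV)
    m=big((h[...,0]>105)&(h[...,0]<130)&(h[...,1]>120),cp)
    X=cloud(c,d,m>0); T=X[X[:,2]>X[:,2].max()-.012]; print(c,"cap px",m.sum(),"top",np.median(T,0).round(4),X[:,2].max().round(3))
    # closed face: depth points near z=.026
    F=X[abs(X[:,2]-.026)<.004]; print(" face centre",((F.min(0)+F.max(0))/2).round(4),np.ptp(F,0).round(3))
    r,cm=carrier(c,p,ca); print(" carrier",r, "z",np.median(cloud(c,d,cm>0)[:,2]).round(4))
    s=big(p.max(2)<45,st); s=cv2.morphologyEx(s|cm,cv2.MORPH_CLOSE,np.ones((9,9)))
    print(" stage",rect(plane(c,outline(s),.012)))
    red=big(((h[...,0]<8)|(h[...,0]>172))&(h[...,1]>150),(404,190) if c=="scene" else (254,189))
    v,u=np.nonzero(red); print(" post top",red.sum(),plane(c,[[u.mean(),v.mean()]],.064 if c=="scene" else .064))
    g=p.copy(); cv2.drawContours(g,[outline(cm).astype(int)],-1,(0,255,0),1);cv2.drawContours(g,[outline(s).astype(int)],-1,(0,255,255),1);cv2.drawContours(g,[outline(m).astype(int)],-1,(0,255,0),1)
    cv2.imwrite(f"pics/g_{c}.png",g)
a=cv2.imread("pics/scene0.png")[170:290,190:350]; b=cv2.imread("pics/g_top.png")[130:270,170:400]; e=cv2.imread("pics/g_scene.png")[140:270,320:510]
f=lambda i:cv2.resize(i,(400,300),interpolation=2)
cv2.imwrite("pics/v3.png",np.vstack([np.hstack([f(a),f(b)]),np.hstack([f(e),f(a)])]))
E
```

```text
scene cap px 264 top [ 0.5893 -0.2347  0.0256] 0.029
 face centre [ 0.5868 -0.2345  0.0254] [0.038 0.036 0.007]
 carrier (array([0.52835986, 0.0925899 ]), array([146.05895996, 104.10458374]), 25.01599884033203) z 0.0241
 stage (array([0.56036414, 0.13933456]), array([276.62188721, 257.15988159]), 10.86119270324707)
 post top 36 [[0.56907107 0.10792926]]
top cap px 159 top [ 0.5832 -0.2357  0.0259] 0.032
 face centre [ 0.5834 -0.2363  0.0261] [0.035 0.034 0.008]
 carrier (array([0.52739142, 0.09046386]), array([149.31660461, 108.1949234 ]), 25.100656509399414) z 0.0234
 stage (array([0.55065295, 0.13959814]), array([274.61129761, 256.4100647 ]), 10.848958015441895)
 post top 39 [[0.56329512 0.10768657]]
```

View pics/v3.png

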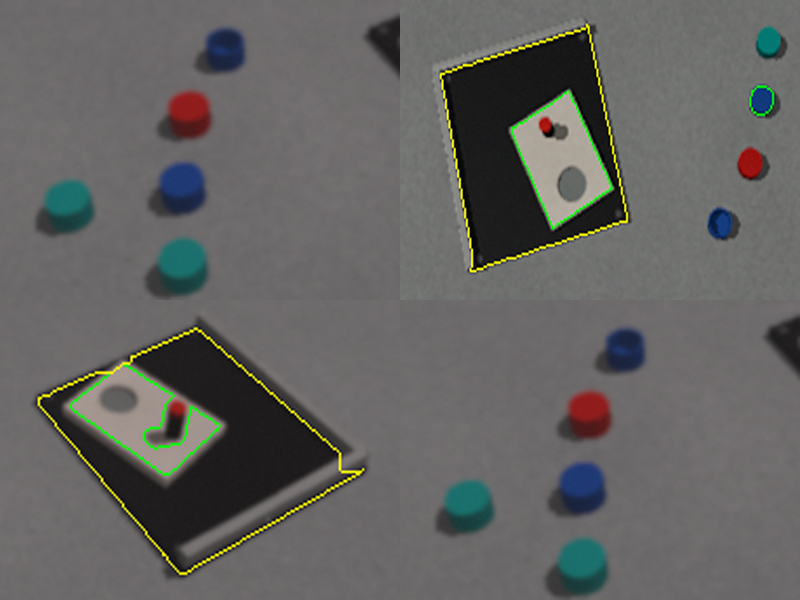

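The crop confirms it. The clean cap is the blue one with the closed face, at scene (262,246) and about (0.585, -0.2355), between a red cap and a turquoise one. The carrier rectangle (yaw 25.05°) puts the post at (0.566, 0.109), which agrees with the red-top measurement. I'll squeeze the cap along two diagonals to centre it before lifting.

```bash
cat >> h.py <<'E'
def q(deg): a=np.radians(deg)/2; return [0,np.cos(a),np.sin(a),0]
def st(tag):
    s=get_state(); print(tag,"t",round(s["time"],2),np.round(s["tcp_pos"],4),"F",np.round(s["contact_force"],1),"w",round(s["width"],4))
    return s
E
python3 - <<'E'
from h import *
x,y=.585,-.2355
ctrl.movep([x,y,.15],q(-50)); st("above")
ctrl.movel([x,y,.007]); ctrl.close_gripper(20); st("sq1"); ctrl.ungrasp()
ctrl.movel([x,y,.05]); ctrl.movep([x,y,.05],q(40)); ctrl.movel([x,y,.007]); ctrl.close_gripper(25); st("sq2")
ctrl.movel([x,y,.15]); s=st("lift")
for c in("scene","top"): 
    p,d=vision.grab_frame(c); cv2.imwrite(f"pics/{c}1.png",p); np.save(f"{c}1.npy",d)
a=cv2.imread("pics/scene1.png")[100:300,160:480]; b=cv2.imread("pics/top1.png")[100:300,190:510]
cv2.imwrite("pics/v4.png",np.hstack([cv2.resize(i,(400,250)) for i in(a,b)]))
E
```

```text
above t 3.12 [ 0.5845 -0.2368  0.1501] F [ 0.  -0.1  1.2] w 0.0851
sq1 t 4.72 [ 0.5853 -0.2356  0.0077] F [-1.   0.9  6.3] w 0.0392
sq2 t 7.72 [ 0.5854 -0.2357  0.008 ] F [0.1 0.1 5.7] w 0.0387
lift t 8.82 [ 0.5843 -0.2354  0.149 ] F [-0.3 -0.1  0.3] w 0.0386
```

View pics/v4.png

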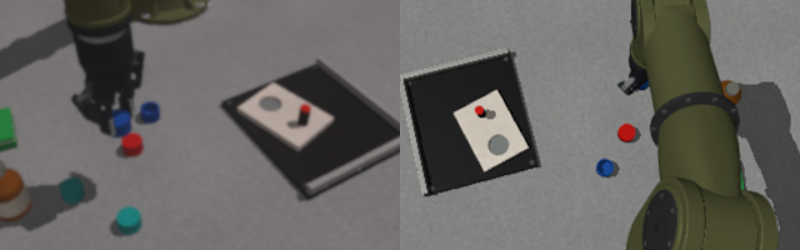

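The cap is held (width 38.6 mm). Next I carry it over the well and look from close by.

Run:
```python
from h import *
x,y=.4935,.0754
ctrl.movep([x,y,.15],q(25)); ctrl.movel([x,y,.05]); s=st("over")
R=None
for c in("scene","top"):
    p,d=vision.grab_frame(c); cv2.imwrite(f"pics/{c}2.png",p); h=cv2.cvtColor(p,cv2.COLOR_BGR2HSV)
    m=(h[...,0]>105)&(h[...,0]<130)&(h[...,1]>120); 
    near=proj(c,[[x,y,.055]])[0]; b=big(m,near); X=cloud(c,d,b>0); print(c,near.round(),b.sum(),X.min(0).round(4),X.max(0).round(4))
    n=near.astype(int); v=cv2.resize(p[n[1]-50:n[1]+50,n[0]-64:n[0]+64],(400,312),interpolation=2); R=v if R is None else np.hstack([R,v])
cv2.imwrite("pics/v5.png",R)
```

```text
over t 10.97 [0.494  0.0753 0.0504] F [ 0.2 -0.6  0.1] w 0.0385
scene [376. 173.] 112 [0.4827 0.0653 0.0468] [0.514  0.0983 0.0711]
top [267. 213.] 152 [ 0.4087 -0.1732 -0.0038] [ 0.4454 -0.1372  0.031 ]
```

View pics/v5.png

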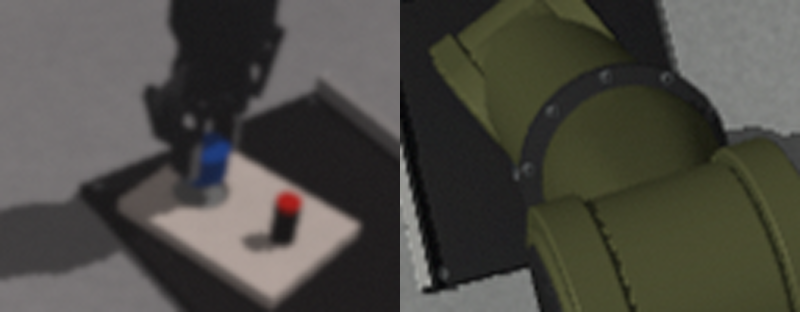

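The cap hangs over the grey well in the scene view, and its front at x=0.514 is as expected. Next is a guarded descent.

Run:
```python
from h import *
x,y=.4935,.0754
for z in(.036,.031,.0285,.027,.026):
    ctrl.movel([x,y,z],max_speed=.05); s=st(z)
    if s["contact_force"][2]>6: break
```

```text
0.036 t 11.51 [0.4932 0.0754 0.0357] F [ 0.3 -0.2 -0.3] w 0.0387
0.031 t 11.76 [0.4933 0.0754 0.0307] F [-0.5 -0.3  0.1] w 0.0387
0.0285 t 12.01 [0.4934 0.0754 0.0284] F [0.7 0.1 0.1] w 0.0389
0.027 t 12.26 [0.4935 0.0754 0.027 ] F [-0.4 -0.3 -0.9] w 0.0388
0.026 t 12.51 [0.4936 0.0754 0.0261] F [ 0.4 -0.4 -0.5] w 0.0386
```

Run:
```python
from h import *
x,y=.4935,.0754
for z in(.025,.024,.023):
    ctrl.movel([x,y,z],max_speed=.05); s=st(z)
    if s["contact_force"][2]>2: break
ctrl.ungrasp(); st("open"); ctrl.movel([x,y,.16]); ctrl.movep([.50,-.15,.2],q(25)); st("away")
R=None
for c,ca in(("scene",(385,195)),("top",(265,210))):
    p,d=vision.grab_frame(c); cv2.imwrite(f"pics/{c}3.png",p); h=cv2.cvtColor(p,cv2.COLOR_BGR2HSV)
    print(c,carrier(c,p,ca)[0])
    m=(h[...,0]>105)&(h[...,0]<130)&(h[...,1]>120); b=big(m,proj(c,[[x,y,.044]])[0]); X=cloud(c,d,b>0)
    F=X[X[:,2]>.040]; print(" cap",((F.min(0)+F.max(0))/2).round(4),np.median(F[:,2]).round(4),np.ptp(F,0).round(4))
    red=big(((h[...,0]<8)|(h[...,0]>172))&(h[...,1]>150),proj(c,[[.566,.108,.064]])[0]); v,u=np.nonzero(red); print(" post",plane(c,[[u.mean(),v.mean()]],.064))
    n=np.array(ca); w=cv2.resize(p[n[1]-50:n[1]+50,n[0]-64:n[0]+64],(400,312),interpolation=2); R=w if R is None else np.hstack([R,w])
cv2.imwrite("pics/v6.png",R)
```

```text
0.025 t 12.76 [0.4936 0.0754 0.0259] F [-2.9 -1.4 12.4] w 0.0387
open t 13.28 [0.4934 0.0754 0.0249] F [-0.8 -1.   1.3] w 0.0852
away t 15.25 [ 0.5001 -0.1482  0.1996] F [ 0.5  0.3 -0.2] w 0.0855
scene (array([0.52806104, 0.09279734]), array([147.52589417, 106.49998474]), 25.092540740966797)
 cap [0.4967 0.0742 0.0433] 0.0441 [0.0327 0.0338 0.0061]
 post [[0.56927809 0.10769272]]
top (array([0.52741577, 0.08989375]), array([149.77157593, 109.80279541]), 25.090852737426758)
 cap [0.4924 0.0733 0.0454] 0.0439 [0.0358 0.0378 0.0107]
 post [[0.56282276 0.1074583 ]]
```

View pics/v6.png

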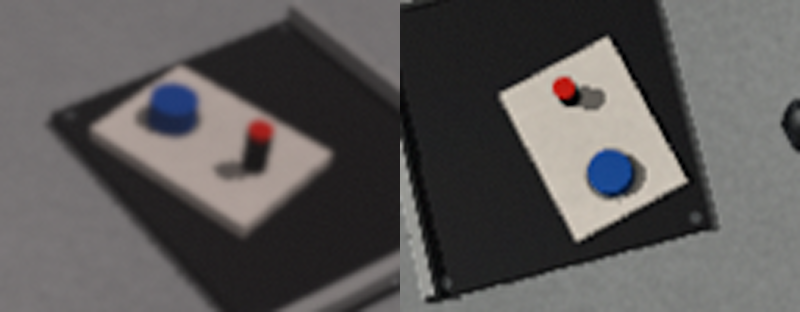

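The cap is seated: its top face reads z=0.044 and the carrier hasn't moved. Next I grip the post, and move and rotate it to just short of the corner.

Run:
```python
from h import *
x,y=.566,.1080
ctrl.movep([x,y,.13],q(25)); ctrl.movel([x,y,.031]); st("down"); ctrl.close_gripper(40); st("grip")
ctrl.movel([.595,.155,.031],q(18),max_speed=.06); st("mid")
ctrl.movel([.620,.1975,.031],q(10.85),max_speed=.06); st("pre")
p,d=vision.grab_frame("scene"); cv2.imwrite("pics/scene4.png",p); print(carrier("scene",p,proj("scene",[[.58,.18,.024]])[0])[0])
p2,_=vision.grab_frame("top"); cv2.imwrite("pics/top4.png",p2)
cv2.imwrite("pics/v7.png",np.hstack([cv2.resize(i,(400,312),interpolation=2) for i in(p[120:270,330:522],p2[120:270,160:352])]))
```

```text
down t 17.23 [0.5666 0.1078 0.0318] F [0.1 0.9 0.3] w 0.0859
grip t 17.84 [0.5662 0.1081 0.0314] F [-1.5 -1.1  4.1] w 0.0189
mid t 18.91 [0.5956 0.1559 0.0313] F [0.1 0.8 5. ] w 0.0189
pre t 19.88 [0.6204 0.198  0.0314] F [1.2 0.9 4.6] w 0.0187
(array([0.55618274, 0.16411804]), array([92.86010742, 61.56021118]), 11.521690368652344)
```

View pics/v7.png

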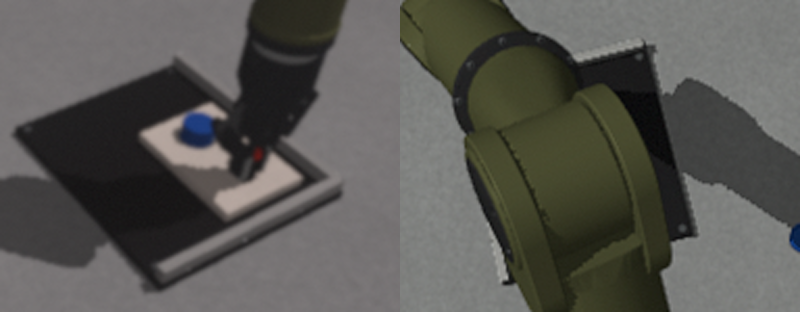

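The carrier turned with the grip and looks square, with small gaps to both rails. Next is a guarded push towards each rail.

```bash
cat > push.py <<'E'
from h import *
import sys
a=np.radians(10.85); ex=np.array([np.cos(a),np.sin(a),0]); ey=np.array([-ex[1],ex[0],0])
s=get_state(); T=np.array([.620,.1975,.031]); n=[0,0]; done=[False]*2; goal=10.
for k in range(40):
    ctrl.movel(T,max_speed=.03); ctrl.pause(.1)
    F=np.mean([np.array(get_state()["contact_force"])],axis=0); f=[-F@ex,-F@ey]
    S=get_state(); e=T-np.array(S["tcp_pos"])
    print(k,n,"f",np.round(f,1),"err mm",np.round([e@ex*1e3,e@ey*1e3],1),"t",round(S["time"],1))
    if max(f)>30 or (f[0]>goal and f[1]>goal): break
    if n[0]>30 or n[1]>30: break
    for i,v in((0,ex),(1,ey)):
        if f[i]<goal: st_=.002 if f[i]<3 else .001; T=T+v*st_; n[i]+=st_*1e3
print(T); np.save("T.npy",T); st("end")
E
python3 push.py
```

```text
0 [0, 0] f [-0.6 -0.9] err mm [-0.5 -0.4] t 20.3
1 [2.0, 2.0] f [-0.2 -0.7] err mm [-0.3 -0. ] t 20.7
2 [4.0, 4.0] f [1.3 0.4] err mm [-0.3  0.1] t 21.0
3 [6.0, 6.0] f [0.4 1. ] err mm [-0.3  0.2] t 21.4
4 [8.0, 8.0] f [-0.1  0.4] err mm [-0.3  0.2] t 21.7
5 [10.0, 10.0] f [0.5 0.9] err mm [-0.3  0.2] t 22.1
6 [12.0, 12.0] f [0.3 0.2] err mm [-0.3  0.2] t 22.4
7 [14.0, 14.0] f [-1.1 -0.2] err mm [-0.3  0.2] t 22.8
8 [16.0, 16.0] f [0.  0.5] err mm [-0.3  0.2] t 23.1
9 [18.0, 18.0] f [-0.6 -0.4] err mm [-0.3  0.2] t 23.5
10 [20.0, 20.0] f [3.1 1.4] err mm [0.7 0.7] t 23.8
11 [21.0, 22.0] f [6.4 3.2] err mm [1.7 1.3] t 24.2
12 [22.0, 23.0] f [9.1 5. ] err mm [2.7 2. ] t 24.5
13 [23.0, 24.0] f [12.   6.3] err mm [3.5 2.8] t 24.9
14 [23.0, 25.0] f [12.6  7.5] err mm [3.5 3.8] t 25.2
15 [23.0, 26.0] f [11.8  9.6] err mm [3.5 4.8] t 25.6
16 [23.0, 27.0] f [12.2 11. ] err mm [3.5 5.8] t 25.9
[0.6375064  0.22834681 0.031     ]
end t 25.93 [0.6352 0.222  0.0312] F [ -9.9 -13.1  17.6] w 0.0189
```

Run:
```python
from h import *
p,d=vision.grab_frame("scene"); cv2.imwrite("pics/scene5.png",p); np.save("scene5.npy",d)
s=get_state(); print(s["eef_rot"],np.round(s["contact_force"],1),np.round(s["wrist_torque"],2))
_,m=carrier("scene",p,proj("scene",[[.59,.18,.024]])[0])
X=cloud("scene",d,(cv2.erode(m,np.ones((3,3))))>0); X=X[abs(X[:,2]-.024)<.006]; A=np.c_[X[:,:2]-X[:,:2].mean(0),np.ones(len(X))]; print("plane",np.linalg.lstsq(A,X[:,2],rcond=None)[0].round(4),len(X))
cv2.imwrite("pics/v8.png",cv2.resize(p[130:250,370:530],(800,600),interpolation=2))
```

```text
[ 0.00435781  0.99566304  0.09287046 -0.00334687] [ -9.9 -13.2  17.9] [-2.51  2.1  -0.05]
plane [ 0.0005 -0.0034  0.0242] 282
```

View pics/v8.png

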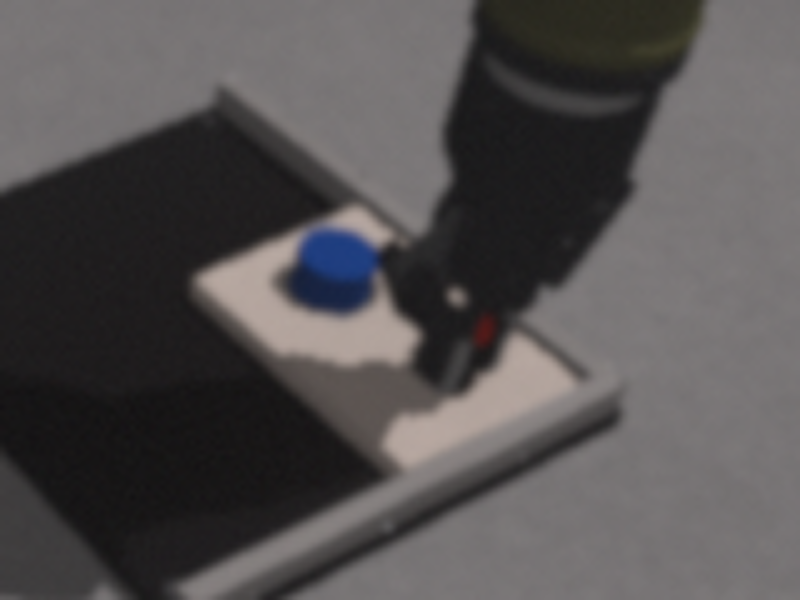

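Run:
```python
from h import *
p=cv2.imread("pics/scene5.png"); g=cv2.cvtColor(p,cv2.COLOR_BGR2GRAY).astype(np.float32)
a=np.radians(10.85); ex=np.array([np.cos(a),np.sin(a)]); ey=np.array([-ex[1],ex[0]])
P=np.array([.6352,.222]); 
def prof(o,dr,r):
    X=np.array([np.r_[o+dr*s/1000,.024] for s in r]); uv=proj("scene",X).astype(np.float32)
    return cv2.remap(g,uv[:,0].reshape(1,-1),uv[:,1].reshape(1,-1),cv2.INTER_LINEAR)[0].astype(int)
r=np.arange(46,74,2); print("toward left rail",r)
for s in(-140,-105,-95,10,20,28): print(s,prof(P+ex*s/1000,ey,r))
r=np.arange(18,48,2); print("toward far rail",r)
for s in(-90,-70,-45,-35,-25,35,45): print(s,prof(P+ey*s/1000,ex,r))
```

```text
toward left rail [46 48 50 52 54 56 58 60 62 64 66 68 70 72]
-140 [ 46  51  55  58  59  62  69  79  92 105 114 121 122 122]
-105 [165 166 161 147 127 106  91  89  98 109 119 123 125 125]
-95 [161 158 153 143 125 106  92  88  98 109 120 124 126 125]
10 [169 167 162 154 141 120 100  87  94 105 116 122 124 124]
20 [167 165 162 150 130 107  90  87  95 107 117 122 123 123]
28 [161 158 149 135 115 103  94  99 107 117 123 126 127 128]
toward far rail [18 20 22 24 26 28 30 32 34 36 38 40 42 44 46]
-90 [ 25  28  29  32  42  62  90 111 125 128 126 119 103  86  77]
-70 [ 26  29  30  32  41  59  87 111 124 128 125 117 102  87  76]
-45 [169 169 170 169 165 155 144 135 131 129 124 115  99  85  76]
-35 [170 171 170 168 165 156 144 135 132 129 125 115 101  87  77]
-25 [170 170 170 169 165 157 145 137 132 130 126 118 104  88  78]
35 [167 167 167 167 166 161 154 144 137 132 128 120 104  88  78]
45 [167 167 167 166 164 161 154 144 136 132 126 115 100  87  78]
```

Post-to-edge profiles match a flush carrier: its edge is about 55 mm from the post, and the left rail's top edge appears at 62 mm against 61 expected. On the far side the rail edge appears at 29.5 mm, as expected. The wrist moment about z is near zero (-0.05 N m), and contact at a corner only would give about 1 N m. I'll check it is steady and hand in.

Run:
```python
from h import *
ctrl.pause(.5); s=st("hold"); print(np.round(s["wrist_torque"],2),np.abs(s["qd"]).max())
p,d=vision.grab_frame("scene"); h=cv2.cvtColor(p,cv2.COLOR_BGR2HSV)
b=big((h[...,0]>105)&(h[...,0]<130)&(h[...,1]>120),proj("scene",[[.556,.207,.044]])[0]); X=cloud("scene",d,b>0); F=X[X[:,2]>.040]
print("cap",((F.min(0)+F.max(0))/2).round(4),np.median(F[:,2]).round(4))
ticket.close_job(); print("closed")
```

```text
hold t 26.48 [0.6352 0.222  0.0311] F [-10.1 -13.3  17.8] w 0.0191
[-2.5   2.04 -0.07] 0.0017019342471985186
cap [0.5889 0.1907 0.0823] 0.0439
the job is handed in; nothing more can be done
closed
```

I put the clean blue cap rim down in the carrier's well and let go of it. I then pushed the carrier by its post into the corner and handed the job in at about 26.5 s, still gripping the post. `ticket.close_job()` gives no verdict, so what follows is from my own checks.

**Checks that passed**
- **Cap after release:** its top face read 0.044 m, the height of a fully seated cap. It was centred within about 3 mm of the well on both cameras.
- **Press on the rails:** the push was steady at about 12 N towards the far rail and 11 N towards the left rail. The wrist moment about z was near zero, which means flush edges rather than contact at one corner.
- **Carrier position:** the plane fit shows it flat. The image profiles put it within about 1 mm of both rails, with at most about 0.012 rad of possible rotation.

**Checks that were weak or disagreed**
- **Last cap position:** the final look gave the right height (0.0439 m). Its centre from extents was unusable (z 0.082 m), probably because the reading took in part of the gripper. In the last picture I viewed, taken in the same pose, the cap sits upright in the well.
- **Stage position:** my first estimate from the pictures was about 4–6 mm off the corner the arm actually found, so I relied on contact force instead.
- **Downward push:** the tool also presses down on the carrier with about 18 N.
- **Bystanders:** I did not measure the used cap, bottle or slide box again afterwards, but the arm stayed clear of them.

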